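# Ease the wedge out from under the press plate

### The arm

A 6-joint arm with a two-finger parallel gripper is mounted at the origin on the work surface. World frame = base frame: x ahead of the robot, y to its left, z up, the work surface at z = 0. Lengths are in m, angles in rad, forces in N, time in s.
With the tool pointing down it reaches from about 0.4 to 0.825 m from the base axis. Payload 7 kg.
Tool frame: the origin (TCP) lies on the mounting face of the last link; the fingertips stand arm.tcp_to_tips ahead of it and the grasp point (between the pads) lies 159 mm ahead of it (arm.tcp_to_tips is the distance from the TCP to the fingertips, in m); z points along the fingers, y is the direction in which the jaws open and shut (so a half turn about z gives the same grasp; the last joint's range is limited). The gripper opens to 88 mm and grips with 3 to 60 N. Pads are 19 mm wide; open, the fingers measure 130 mm over their backs; the gripper's body (78 mm by 193 mm) begins 47 mm behind the grasp point.
Start: joints at [-0.965, 0.359, 0.012, 0, -1.224, -0.288], TCP at [0.211, -0.641, 0.405] pointing down, gripper open.
Joint ranges: [-3.07, 3.07], [-1.43, 2.12], [-1.02, 1.25], [-3.03, 1.67], [-3.05, -0], [-3.03, 3.03]. Speed limits (rad/s): [2.39, 2.39, 3.01, 3.14, 3.14, 3.14].

### API

Orientations are given as [roll, pitch, yaw] about the fixed x, y, z axes, in that order (R = Rz(yaw) Ry(pitch) Rx(roll)).
In Python, from station import arm, cams, job_done, finder gives the robot as it stands.
- The arm moves only by the tool play_rows, never from a script. Its argument "targets" is a list that holds one entry, the list of rows, each a list of 4 numbers: the shift along the tool's x, y, z in m, then the turn about the tool's z in degrees. A call has 1 to 5 rows; each row is the pose to reach, as a shift and turn from the pose commanded when the call began, along the tool's axes at that moment; what a row does not reach only later rows make up. A row lasts 1/8 s, in which the tool goes at most 62.5 mm and 10.7 degrees, less where a joint would pass 70% of its speed; a pose out of reach is approached as far as the arm can. A call with a gripper value outside its range is refused whole. "grip" is the closure in counts, from 0 (fully open) to 255 (shut), set as the call begins (left out, the last holds). The fingers move at their own pace and stop on an object; "newtons" is the grip in N (left out, the last holds). Time passes only in rows, so rows that repeat a pose let the fingers close. It gives the time, the measured TCP pose, the force and the opening at its end, in the units of the state.
- arm.get_state(): the state, without advancing time (a new reading comes with each control period).
- cams.grab_frame(name): name is "side" or "top"; returns (picture, depth): 420x560x3 uint8, red, green, blue; 420x560 float32, m along the optical axis (not along the pixel's ray), 0 where there is no reading.
- cams.camera_params(name): a dict with "intrinsics" (3x3 intrinsics, pixels), "D" ([k1, k2, p1, p2, k3] as OpenCV has them; the pictures are not rectified), "position" and "attitude" of the camera in the world. Camera axes: x right, y down, z forward; pixel columns grow to the right and rows downward; lengths in m; the calibration is good to about 2 mm. A picture is of the moment at which its call begins. camera_params takes no time and is no camera call.
- job_done(): hands the job in, once; it reports no verdict.
Trained networks look in the newest picture that a camera, given by its name, has taken for a name from the list of things; names that differ only in an ending like _2 or _b are one class to them, and where a whole thing is asked for, a point or a joint stands for the part that bears it (a point fixed in the world has none). Each returns a list of dicts, best first, with "score" (0 to 1); they miss things now and then, are a little off and sometimes report something else, mostly with a low value. They report only what shows in the picture. A call takes as long as a camera call. They do not tell look-alikes from the thing itself.
- finder.find_in(camera, query): "xyz" ([x, y, z] in m, in world coordinates, good to about 4 mm: the middle of the surface that is visible of it).
- finder.masks_of(camera, query): "mask" (420x560 bool, what is visible of it).
The state is a dict: "t": time; "q": joint angles; "qd": joint speeds; "joint_efforts": joint torques, N m; "eef_pos": TCP position; "ee_rot": TCP orientation; "force": force on the tool from outside, world axes, zero at the start; "moment": the same for the moment, N m; "width": finger opening in m.
Only numpy, scipy, OpenCV 4.12 (cv2) and the standard library are available. Lean on these libraries where they do the work, as an engineer would, in place of code of your own. Each camera call takes 0.05 s, during which the arm holds its last target. There are 200 camera calls.

### The job

The hinged steel plate of the flat press is propped up at its front by a wooden wedge. Work that wedge back out from under the plate in small slow tugs, so that the plate rides down gently onto the board and does not drop, then lay the wedge on its flat base in the shallow metal tray. Leave the identical spare wedge on the worktop where it is.

Things in the scene. Friction and masses are not known exactly. Their poses are not given: they have to be found in the camera images.
- wedge_grip (a point): Wooden wedge propping the plate: 42 mm wide, 140 g; grip block 55 long, 44 high, then a 115 mm taper down to a 4 mm tip. Point: centre of the grip block, 22 mm above its underside. x to the tip (142.5 mm ahead): pull along -x. It stands on the press's 10 mm base plate; the plate's front edge is 45 to 68 mm ahead of the point. A 110 mm pull clears it. A small block lies 80 mm or more to its left.
- plate: Steel press plate, 250 mm deep (its x), 280 wide, 6 thick, 2.4 kg, on a damped hinge at its far edge. Origin: middle of its front edge, half-way through its thickness. Tilted 0.10 to 0.13 rad when propped; on the board it is level, its underside 6 mm above the base plate, so the tip slides free. It sinks by itself as the wedge is drawn back (pull about 10 N). The base plate reaches 130 mm in front of it.
- tray_in (a point): Shallow open metal tray on the worktop, left or right of the press (a 220 x 160 x 100 mm carton stands on the other side): 265 mm long (its x), 185 mm wide (its y) outside, walls 4 mm thick, 25 mm high, fixed. Point: centre of its inner floor, 4 mm above the worktop.
- spare_grip (a point): Spare wedge, identical, lying on the worktop near the robot, under nothing. Point: centre of its grip block, 22 mm up, x to its tip. Leave it alone.
There are look-alikes about, which are no part of the job. What is shaped like the part that bears wedge_grip but blue or purple is not meant.

How it is judged:
By the outcome, as a careful person would: the job done as asked, in the order asked, and still so for the second after the job is handed in, with the robot touching nothing.
It also fails if it takes over 48 s, if anything falls off the work surface, if the arm or the gripper's body presses on something with over 40 N, if the wrist force passes 120 N, or if a joint passes its speed limit or range.

## Working session

There is one attempt and no reset: what is moved stays moved. The work goes in short steps, Python scripts to look and compute and a tool call to move; the robot and the scene stay as the last step left them, time stands still between calls to the robot, and variables do not carry over. Pictures are saved under pics/ and viewed, about 8 in all and at most 12, crops included, and the job is handed in when it is done.

Besides the shell and the picture viewer there is one more tool, called after "Call:" in YAML: its name, and indented under it one key for each argument. play_rows: Moves the arm, as the interface text tells. Its arguments: {"type":"object","properties":{"targets":{"type":"array","items":{"type":"array","items":{"type":"array","items":{"type":"number"}}}},"grip":{"type":"number"},"newtons":{"type":"number"}},"required":["targets"]}

```bash
mkdir -p pics; cat > h.py <<'E'
import numpy as np, cv2
from station import arm, cams, job_done, finder
from scipy.spatial.transform import Rotation as R
def cam(n):
    p=cams.camera_params(n); return p
def cloud(n,d):
    p=cams.camera_params(n);K=np.array(p["intrinsics"]);D=np.array(p["D"])
    v,u=np.mgrid[:420,:560]
    n_=cv2.undistortPoints(np.stack([u,v],-1).reshape(-1,1,2).astype(float),K,D).reshape(420,560,2)
    P=np.dstack([n_*d[...,None],d])
    A=np.array(p["attitude"],float)
    Rm=A if A.shape==(3,3) else (R.from_euler('xyz',A).as_matrix() if A.size==3 else R.from_quat(A).as_matrix())
    return P@Rm.T+np.array(p["position"])
E
python3 - <<'E'
from h import *
s=arm.get_state(); print({k:np.round(v,3).tolist() for k,v in s.items()}, arm.tcp_to_tips)
ims=[]
for n in("side","top"):
    im,d=cams.grab_frame(n); p=cams.camera_params(n); print(n,p)
    np.savez(f"{n}0.npz",im=im,d=d); cv2.imwrite(f"pics/{n}0.png",im[...,::-1])
    for q in("wedge_grip","plate","tray_in","spare_grip"):
        for r in finder.find_in(n,q): print(n,q,np.round(r["xyz"],3),round(r["score"],2))
E
```

```text
{'t': 0.0, 'q': [-0.965, 0.359, 0.011, -0.0, -1.224, -0.288], 'qd': [-0.001, 0.0, -0.002, -0.0, -0.001, -0.0], 'joint_efforts': [-0.001, -58.271, 29.307, 6.997, 0.007, -0.0], 'eef_pos': [0.211, -0.641, 0.404], 'ee_rot': [3.14, -0.0, -2.824], 'force': [0.549, 0.676, 0.347], 'moment': [0.05, 0.069, 0.009], 'width': 0.088} 0.1781
side {'intrinsics': array([[439.86378784,   0.        , 276.9620861 ],
       [  0.        , 439.86378784, 215.53522996],
       [  0.        ,   0.        ,   1.        ]]), 'D': array([0.0435729, 0.       , 0.       , 0.       , 0.       ]), 'position': array([0.36743397, 0.79921001, 0.88919417]), 'attitude': array([-2.35516317, -0.00930802, -2.91402602])}
side wedge_grip [ 0.618 -0.019  0.048] 0.79
side wedge_grip [0.795 0.273 0.028] 0.76
side wedge_grip [ 0.266 -0.462  0.026] 0.67
side plate [0.783 0.007 0.036] 0.95
side tray_in [ 0.547 -0.418  0.001] 0.64
side spare_grip [0.292 0.276 0.03 ] 0.97
top {'intrinsics': array([[546.03554968,   0.        , 271.40273912],
       [  0.        , 546.03554968, 207.27514312],
       [  0.        ,   0.        ,   1.        ]]), 'D': array([-0.20766305,  0.        ,  0.        ,  0.        ,  0.        ]), 'position': array([ 0.25581915, -0.04906607,  1.8077833 ]), 'attitude': array([-2.99089613,  0.01933419, -1.55340293])}
top wedge_grip [0.788 0.26  0.033] 0.86
top wedge_grip [ 0.326 -0.451  0.012] 0.72
top wedge_grip [ 0.612 -0.039  0.055] 0.65
top plate [ 0.779 -0.019  0.034] 0.87
top tray_in [ 0.547 -0.415  0.004] 0.78
top spare_grip [0.28  0.266 0.031] 0.77
```

View pics/top0.png

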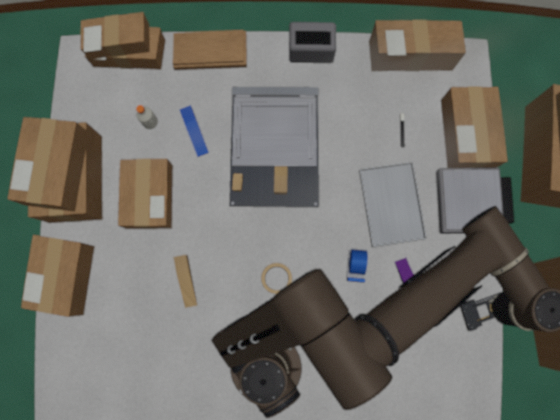

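View pics/side0.png

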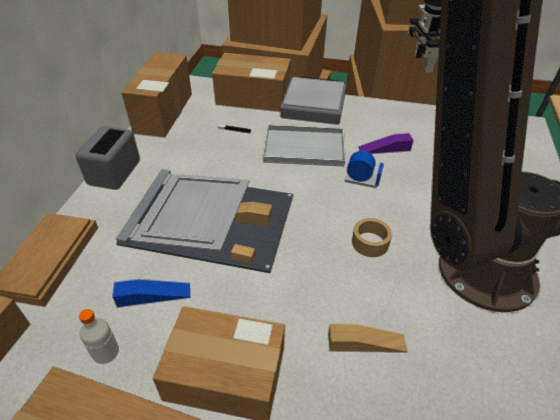

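Top view: there are two wooden candidates. The one at (281,179) sits under the plate front. The one at (185,280) is free on the worktop, so it is the spare. The wedges at (194,131) and about (405,272) are blue and purple look-alikes, and the small block is at (237,181). The target is the wooden piece at (281,179). The tray is at (392,205), and the carton is on the left at (146,193). I'll confirm with a crop and measure.

```bash
python3 - <<'E'
from h import *
cs=[]
for n,(u,v) in (("top",(270,185)),("side",(235,215))):
    f=np.load(f"{n}0.npz"); im=f["im"]
    cs.append(cv2.resize(im[v-45:v+45,u-55:u+55],(400,327),interpolation=cv2.INTER_CUBIC))
    C=cloud(n,f["d"]); 
    # table check
    m=(abs(C[...,0]-.45)<.05)&(abs(C[...,1]-.1)<.06); print(n,"table z",np.median(C[m][:,2]))
    hsv=cv2.cvtColor(im,cv2.COLOR_RGB2HSV); wood=(hsv[...,0]>8)&(hsv[...,0]<28)&(hsv[...,1]>90)
    m=(wood)&(C[...,0]>.54)&(C[...,0]<.7)&(abs(C[...,1])<.2)&(C[...,2]>.02)
    k,l,st,_=cv2.connectedComponentsWithStats(m.astype(np.uint8))
    for i in range(1,k):
        if st[i,4]<40: continue
        P=C[l==i]; print(" comp",st[i],"zq",np.round(np.percentile(P[:,2],[5,50,95]),3))
        T=P[P[:,2]>np.percentile(P[:,2],95)-.008]
        r=cv2.minAreaRect((T[:,:2]*1000).astype(np.float32)); print("  top rect",r, "x",T[:,0].min(),T[:,0].max(),"y",T[:,1].min(),T[:,1].max())
    # base plate/ plate orientation
    dark=(hsv[...,2]<90)&(C[...,0]>.5)&(C[...,0]<.72)&(abs(C[...,1]+.02)<.17)&(C[...,2]>.0)&(C[...,2]<.03)
    P=C[dark]; print(" base",cv2.minAreaRect((P[:,:2]*1000).astype(np.float32)),np.median(P[:,2]))
    for q in("plate","tray_in","wedge_grip"):
        for r in finder.masks_of(n,q):
            P=C[r["mask"]&(f["d"]>0)]; c=P.mean(0)
            print(" ",q,round(r["score"],2),c.round(3),cv2.minAreaRect((P[:,:2]*1000).astype(np.float32)),np.percentile(P[:,2],[2,50,98]).round(3))
            if q=="plate":
                A=np.c_[P,];u=np.linalg.svd(P-c,full_matrices=False)[2][2];print("   normal",u)
cv2.imwrite("pics/crop0.png",np.hstack(cs)[...,::-1])
E
```

```text
top table z -0.0006719179402665532
 comp [275 167  12  20 148] zq [0.041 0.049 0.058]
  top rect ((624.7711791992188, -39.1800537109375), (58.26069641113281, 35.92237854003906), 2.8100030422210693) x 0.5953563844604242 0.6529969582453518 y -0.05642568868398498 -0.020035535928531984
 comp [233 174   9  17 119] zq [0.033 0.04  0.047]
  top rect ((607.47216796875, 104.76689147949219), (50.77427673339844, 27.117034912109375), 1.774243950843811) x 0.5817279707069773 0.6328491915462426 y 0.09120138486114075 0.11840327958522821
 base ((626.516357421875, -15.077957153320312), (293.1421203613281, 185.8423309326172), 89.90108489990234) 0.009320540859394266
  plate 0.77 [ 0.782 -0.016  0.036] ((787.3368530273438, -15.875808715820312), (281.1474609375, 251.92552185058594), 89.92683410644531) [0.019 0.036 0.052]
   normal [ 9.52713678e-02 -7.02498721e-05  9.95451336e-01]
  tray_in 0.8 [ 0.548 -0.415  0.005] ((547.6258544921875, -417.30657958984375), (265.9404296875, 199.46238708496094), 8.93494701385498) [-0.006  0.004  0.027]
  wedge_grip 0.85 [0.788 0.261 0.03 ] ((789.2399291992188, 261.5805664
[... 1242 characters left out ...]
l [ 9.42993181e-02 -9.95251319e-04  9.95543393e-01]
  tray_in 0.83 [ 0.546 -0.415  0.006] ((549.5643310546875, -426.92431640625), (270.2829895019531, 230.4557342529297), 10.521133422851562) [-0.002  0.003  0.024]
  wedge_grip 0.97 [ 0.616 -0.027  0.039] ((622.7257080078125, -36.23127746582031), (47.6448974609375, 98.32315826416016), 89.07252502441406) [0.011 0.044 0.055]
  wedge_grip 0.93 [0.794 0.271 0.025] ((794.7340087890625, 245.99623107910156), (169.51499938964844, 86.30465698242188), 21.771886825561523) [-0.001  0.026  0.045]
  wedge_grip 0.89 [ 0.269 -0.462  0.023] ((279.864990234375, -470.68408203125), (162.7007293701172, 106.66732788085938), 41.98463821411133) [-0.     0.022  0.044]
```

View pics/crop0.png

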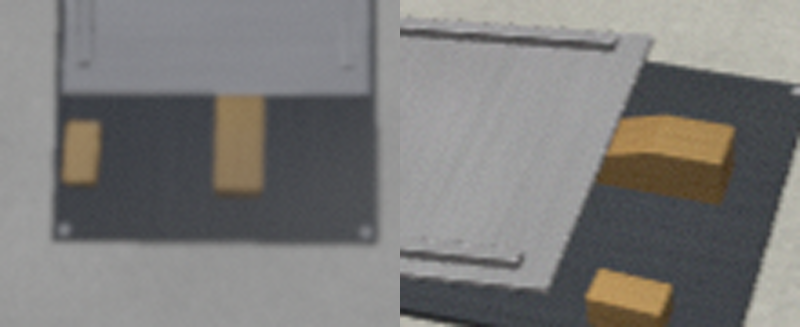

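The crop shows the wooden wedge under the plate edge with the small block to its left, so this is the right piece. Its grip centre is about (0.602, -0.037) with yaw about 0. Moving now.

Call:
play_rows:
  targets:
    - [[-0.048, 0.039, 0, 0], [-0.096, 0.078, 0, 0], [-0.144, 0.117, 0, 0], [-0.192, 0.156, 0, 0], [-0.24, 0.195, 0, 0]]
  grip: 0
  newtons: 45

```text
t: 1.42
eef_pos: [0.3787, -0.3792, 0.405]
ee_rot: [-3.141, 0.001, -2.824]
force: [1.6, -0.1, 0.2]
width: 0.0875
```

Call:
play_rows:
  targets:
    - [[-0.048, 0.039, 0.01, 0], [-0.096, 0.078, 0.02, 0], [-0.144, 0.117, 0.03, 0], [-0.192, 0.156, 0.04, 0], [-0.24, 0.195, 0.05, 0]]

```text
t: 2.05
eef_pos: [0.5454, -0.1194, 0.355]
ee_rot: [-3.141, 0.001, -2.823]
force: [0.4, -0.8, 0.0]
width: 0.0877
```

Call:
play_rows:
  targets:
    - [[-0.04, 0.032, 0.01, 6], [-0.07, 0.056, 0.02, 12], [-0.078, 0.062, 0.025, 18.2], [-0.078, 0.062, 0.025, 18.2], [-0.078, 0.062, 0.025, 18.2]]

```text
t: 2.68
eef_pos: [0.5991, -0.0385, 0.3301]
ee_rot: [-3.142, 0.0, -3.139]
force: [-0.1, -0.6, 0.5]
width: 0.0874
```

Call:
play_rows:
  targets:
    - [[0, 0, 0.04, 0], [0, 0, 0.08, 0], [0, 0, 0.11, 0], [0, 0, 0.125, 0], [0, 0, 0.134, 0]]

```text
t: 3.3
eef_pos: [0.5994, -0.0385, 0.1958]
ee_rot: [-3.142, 0.0, -3.141]
force: [0.4, -0.6, 0.1]
width: 0.0876
```

```bash
python3 - <<'E'
from h import *
s=arm.get_state(); print(s["eef_pos"],s["force"])
im,d=cams.grab_frame("side"); cv2.imwrite("pics/s1.png",cv2.resize(im[130:290,130:330],(750,600),interpolation=cv2.INTER_CUBIC)[...,::-1])
E
```

```text
[ 0.59943433 -0.03854245  0.19584787] [ 0.35534677 -0.57968348  0.12700044]
```

View pics/s1.png

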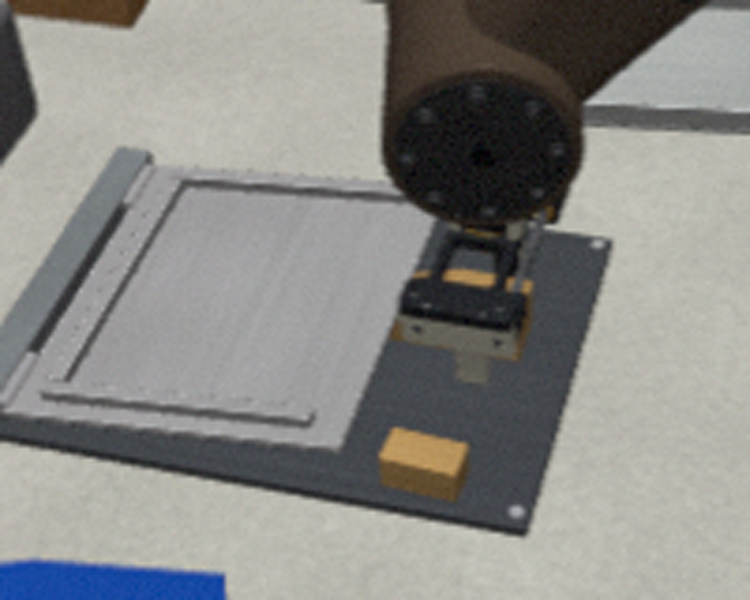

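The gripper straddles the wedge's grip block: finger at (470,330), clear of the plate edge and the small block at (425,465). Closing.

Call:
play_rows:
  targets:
    - [[0, 0, 0, 0], [0, 0, 0, 0], [0, 0, 0, 0], [0, 0, 0, 0], [0, 0, 0, 0]]
  grip: 255
  newtons: 45

```text
t: 3.98
eef_pos: [0.5993, -0.0381, 0.1959]
ee_rot: [3.142, 0.0, -3.141]
force: [0.4, -0.3, -0.6]
width: 0.0431
```

Call:
play_rows:
  targets:
    - [[0.002, 0, 0, 0], [0.004, 0, 0, 0], [0.006, 0, 0, 0], [0.008, 0, 0, 0], [0.008, 0, 0, 0]]

```text
t: 4.6
eef_pos: [0.592, -0.0378, 0.1959]
ee_rot: [3.141, 0.002, -3.141]
force: [4.0, -0.1, -2.4]
width: 0.0418
```

Gripped at 42 mm wide, pulling with 4 N. Continuing in small tugs.

Call:
play_rows:
  targets:
    - [[0.0025, 0, 0, 0], [0.005, 0, 0, 0], [0.0075, 0, 0, 0], [0.01, 0, 0, 0], [0.01, 0, 0, 0]]

```text
t: 5.22
eef_pos: [0.5816, -0.0379, 0.1959]
ee_rot: [3.141, 0.001, -3.141]
force: [4.7, 0.1, -2.1]
width: 0.0415
```

Call:
play_rows:
  targets:
    - [[0.0025, 0, 0, 0], [0.005, 0, 0, 0], [0.0075, 0, 0, 0], [0.01, 0, 0, 0], [0.01, 0, 0, 0]]

```text
t: 5.85
eef_pos: [0.5716, -0.038, 0.1959]
ee_rot: [3.141, 0.001, -3.141]
force: [3.2, 0.9, -1.2]
width: 0.0423
```

```bash
cat >> h.py <<'E'
def plate_fit():
    im,d=cams.grab_frame("side"); C=cloud("side",d)
    rs=finder.masks_of("side","plate"); m=cv2.erode(rs[0]["mask"].astype(np.uint8),np.ones((5,5)))>0
    P=C[m&(d>0)]; P=P[(P[:,2]<.075)&(P[:,2]>.005)]
    x=np.polyfit(P[:,0],P[:,2],1); hsv=cv2.cvtColor(im,cv2.COLOR_RGB2HSV)
    w=(hsv[...,0]>8)&(hsv[...,0]<28)&(hsv[...,1]>90)&(C[...,0]>.4)&(C[...,0]<.68)&(abs(C[...,1]+.037)<.04)&(C[...,2]>.012)&(C[...,2]<.07)
    W=C[w]; print("t",round(arm.get_state()["t"],2),"slope",x[0].round(4),"z at .665",np.polyval(x,.665).round(4),"wedge x",W[:,0].min().round(3) if len(W) else None,W[:,0].max().round(3) if len(W) else None)
    return im
E
python3 - <<'E'
from h import *
im=plate_fit(); print(arm.get_state()["force"])
E
```

```text
t 5.95 slope -0.0545 z at .665 0.0369 wedge x 0.547 0.666
[ 3.99038191  1.36393619 -0.98095536]
```

Plate sinks in step with the wedge and there is no slip. Continuing.

Call:
play_rows:
  targets:
    - [[0.0025, 0, 0, 0], [0.005, 0, 0, 0], [0.0075, 0, 0, 0], [0.01, 0, 0, 0], [0.01, 0, 0, 0]]

```text
t: 6.58
eef_pos: [0.5614, -0.038, 0.1959]
ee_rot: [3.142, 0.0, -3.141]
force: [3.7, 0.8, -1.6]
width: 0.0421
```

Call:
play_rows:
  targets:
    - [[0.0025, 0, 0, 0], [0.005, 0, 0, 0], [0.0075, 0, 0, 0], [0.01, 0, 0, 0], [0.01, 0, 0, 0]]

```text
t: 7.2
eef_pos: [0.5514, -0.0381, 0.1959]
ee_rot: [3.142, 0.0, -3.141]
force: [4.1, 0.8, -1.2]
width: 0.0415
```

Call:
play_rows:
  targets:
    - [[0.0025, 0, 0, 0], [0.005, 0, 0, 0], [0.0075, 0, 0, 0], [0.01, 0, 0, 0], [0.01, 0, 0, 0]]

```text
t: 7.82
eef_pos: [0.5414, -0.0381, 0.1959]
ee_rot: [3.142, 0.0, -3.141]
force: [3.9, 0.5, -1.4]
width: 0.0419
```

Call:
play_rows:
  targets:
    - [[0.0025, 0, 0, 0], [0.005, 0, 0, 0], [0.0075, 0, 0, 0], [0.01, 0, 0, 0], [0.01, 0, 0, 0]]

```text
t: 8.45
eef_pos: [0.5314, -0.038, 0.1959]
ee_rot: [3.142, 0.0, -3.141]
force: [3.5, 0.7, -0.4]
width: 0.0419
```

```bash
python3 - <<'E'
from h import *
im=plate_fit(); print(arm.get_state()["force"])
E
```

```text
t 8.55 slope 0.001 z at .665 0.0231 wedge x 0.589 0.662
[ 4.47296     1.18781872 -0.037427  ]
```

Call:
play_rows:
  targets:
    - [[0.0025, 0, 0, 0], [0.005, 0, 0, 0], [0.0075, 0, 0, 0], [0.01, 0, 0, 0], [0.01, 0, 0, 0]]

```text
t: 9.18
eef_pos: [0.5208, -0.0382, 0.1959]
ee_rot: [-3.141, -0.001, 3.142]
force: [-1.1, -0.1, 4.1]
width: 0.0418
```

Call:
play_rows:
  targets:
    - [[0.003, 0, 0, 0], [0.006, 0, 0, 0], [0.009, 0, 0, 0], [0.012, 0, 0, 0], [0.012, 0, 0, 0]]

```text
t: 9.8
eef_pos: [0.5089, -0.0381, 0.1959]
ee_rot: [-3.142, -0.0, -3.141]
force: [-0.5, 1.0, 5.6]
width: 0.0422
```

Call:
play_rows:
  targets:
    - [[0.003, 0, 0, 0], [0.006, 0, 0, 0], [0.009, 0, 0, 0], [0.012, 0, 0, 0], [0.015, 0, 0, 0]]

```text
t: 10.42
eef_pos: [0.4941, -0.0381, 0.1958]
ee_rot: [3.142, 0.0, -3.141]
force: [2.2, 0.4, 3.0]
width: 0.0423
```

Call:
play_rows:
  targets:
    - [[0.004, 0, 0, 0], [0.008, 0, 0, 0], [0.012, 0, 0, 0], [0.016, 0, 0, 0], [0.016, 0, 0, 0]]

```text
t: 11.05
eef_pos: [0.4776, -0.0382, 0.1958]
ee_rot: [-3.141, -0.001, -3.141]
force: [-0.7, 1.4, 5.4]
width: 0.0417
```

```bash
python3 - <<'E'
from h import *
im=plate_fit(); print(arm.get_state()["force"])
cv2.imwrite("pics/s2.png",cv2.resize(im[130:290,130:360],(800,556),interpolation=cv2.INTER_CUBIC)[...,::-1])
E
```

```text
t 11.15 slope 0.0107 z at .665 0.0206 wedge x 0.531 0.622
[-1.76678486  0.89480123  7.19457052]
```

View pics/s2.png

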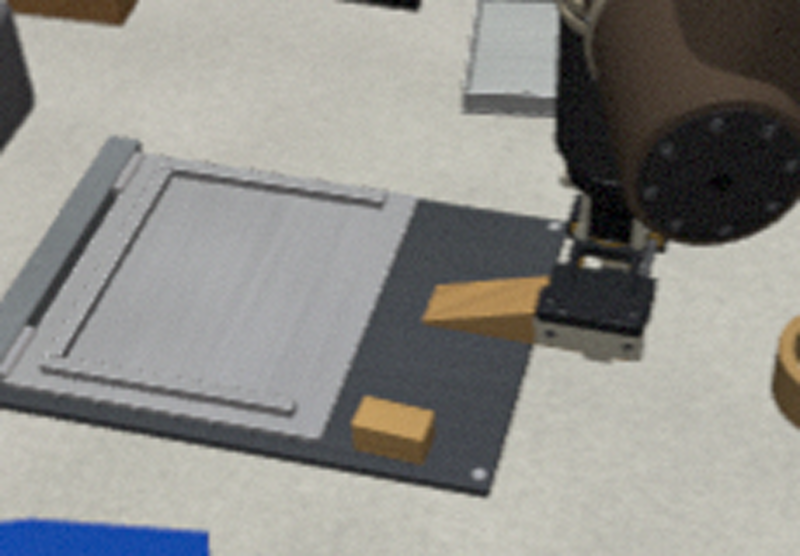

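The wedge is fully clear, with its tip at (425,320), and the plate edge at (370,310) lies level on the board. Lifting, then moving to the tray.

Call:
play_rows:
  targets:
    - [[0, 0, -0.01, 0], [0, 0, -0.03, 0], [0, 0, -0.055, 0], [0, -0.02, -0.08, 0], [0, -0.05, -0.085, 0]]

```text
t: 11.78
eef_pos: [0.4781, -0.0883, 0.2824]
ee_rot: [3.141, 0.001, -3.14]
force: [0.3, -0.9, -1.1]
width: 0.0418
```

Call:
play_rows:
  targets:
    - [[0, -0.035, 0, 0], [-0.003, -0.075, 0, 0], [-0.005, -0.115, 0, 0], [-0.008, -0.155, 0, 0], [-0.01, -0.195, 0, 0]]

```text
t: 12.4
eef_pos: [0.4875, -0.2842, 0.2804]
ee_rot: [3.141, -0.002, 3.141]
force: [0.7, 0.3, -1.1]
width: 0.042
```

Call:
play_rows:
  targets:
    - [[0, -0.04, 0, -2], [-0.001, -0.08, 0, -4], [-0.001, -0.115, 0, -6], [-0.001, -0.135, 0, -8], [-0.001, -0.142, 0, -8.9]]

```text
t: 13.02
eef_pos: [0.4884, -0.4259, 0.28]
ee_rot: [3.14, -0.002, -2.987]
force: [0.1, 0.0, -1.1]
width: 0.0419
```

```bash
python3 - <<'E'
from h import *
s=arm.get_state(); print(s["eef_pos"],s["ee_rot"],s["force"],s["width"])
im=plate_fit(); im2,d2=cams.grab_frame("top")
f=lambda a:cv2.resize(a,(400,500),interpolation=cv2.INTER_CUBIC)
cv2.imwrite("pics/s3.png",np.hstack([f(im[80:205,250:350]),f(im2[145:270,340:440])])[...,::-1])
E
```

```text
[ 0.48841447 -0.42586766  0.27995841] [ 3.13974972e+00 -2.08281714e-03 -2.98729162e+00] [ 0.13935511  0.02030468 -1.05476127] 0.04191787488931847
t 13.12 slope 0.0106 z at .665 0.0207 wedge x None None
```

View pics/s3.png

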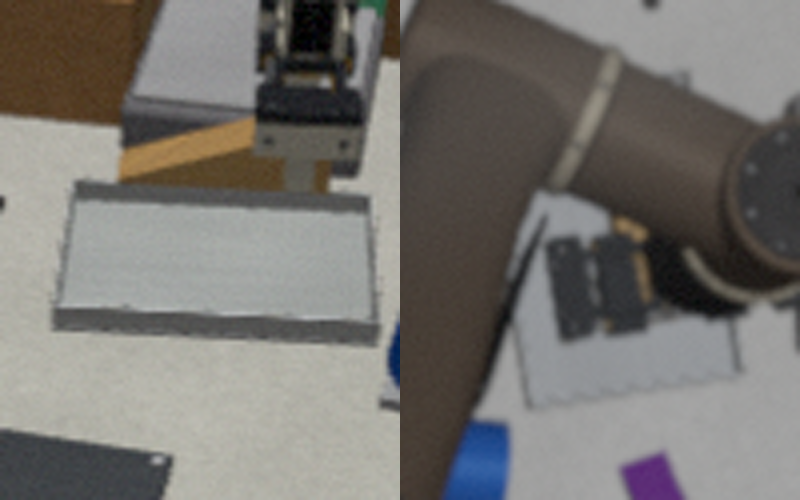

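The wedge is held straight above the tray, with its axis along the tray's long side. Lowering.

Call:
play_rows:
  targets:
    - [[0, 0, 0.025, 0], [0, 0, 0.045, 0], [0, 0, 0.06, 0], [0, 0, 0.07, 0], [0, 0, 0.076, 0]]

```text
t: 13.8
eef_pos: [0.4895, -0.4249, 0.2045]
ee_rot: [3.142, -0.0, -2.986]
force: [-0.1, -0.3, -1.8]
width: 0.0417
```

Call:
play_rows:
  targets:
    - [[0, 0, 0.004, 0], [0, 0, 0.008, 0], [0, 0, 0.011, 0], [0, 0, 0.013, 0], [0, 0, 0.013, 0]]

```text
t: 14.42
eef_pos: [0.4893, -0.4251, 0.1917]
ee_rot: [3.142, -0.0, -2.986]
force: [-0.4, -1.0, -1.0]
width: 0.0419
```

Call:
play_rows:
  targets:
    - [[0, 0, 0.001, 0], [0, 0, 0.002, 0], [0, 0, 0.003, 0], [0, 0, 0.003, 0]]

```text
t: 14.92
eef_pos: [0.4894, -0.4251, 0.1899]
ee_rot: [-3.141, 0.0, -2.986]
force: [-2.3, 2.2, 7.4]
width: 0.0415
```

Touchdown at 7 N. Releasing and retreating.

Call:
play_rows:
  targets:
    - [[0, 0, 0, 0], [0, 0, 0, 0], [0, 0, 0, 0], [0, 0, 0, 0], [0, 0, 0, 0]]
  grip: 0

```text
t: 15.55
eef_pos: [0.4894, -0.4251, 0.1887]
ee_rot: [3.142, -0.0, -2.986]
force: [0.9, 0.1, -0.2]
width: 0.0851
```

Call:
play_rows:
  targets:
    - [[0, 0, -0.015, 0], [0, 0, -0.04, 0], [0, 0, -0.08, 0], [0, 0, -0.13, 0], [0, 0, -0.18, 0]]

```text
t: 16.18
eef_pos: [0.4891, -0.425, 0.3716]
ee_rot: [-3.141, 0.001, -2.986]
force: [1.3, -0.8, -0.3]
width: 0.0872
```

Call:
play_rows:
  targets:
    - [[0.03, 0.03, 0, 0], [0.07, 0.07, 0, 0], [0.08, 0.12, 0, 0], [0.08, 0.16, 0, 0], [0.08, 0.18, 0, 0]]

```text
t: 16.8
eef_pos: [0.3815, -0.2583, 0.3703]
ee_rot: [-3.141, 0.002, -2.985]
force: [0.9, 0.4, 0.2]
width: 0.0875
```

```bash
python3 - <<'E'
from h import *
s=arm.get_state(); print(s["eef_pos"],s["force"],s["width"])
im=plate_fit(); im2,d2=cams.grab_frame("top")
C=cloud("side",cams.grab_frame("side")[1])
for n in("side","top"):
  for q in("wedge_grip","spare_grip"):
    for r in finder.find_in(n,q): print(n,q,np.round(r["xyz"],3),round(r["score"],2))
f=lambda a:cv2.resize(a,(400,400),interpolation=cv2.INTER_CUBIC)
cv2.imwrite("pics/s4.png",np.hstack([f(im[90:350,150:410]),f(im2[80:280,230:430])])[...,::-1])
E
```

```text
[ 0.3814703  -0.25827149  0.37031433] [0.90158526 0.4423011  0.1582378 ] 0.08746610881457062
t 16.9 slope 0.0116 z at .665 0.0205 wedge x None None
side wedge_grip [0.794 0.272 0.026] 0.95
side wedge_grip [ 0.531 -0.402  0.029] 0.94
side wedge_grip [ 0.265 -0.461  0.023] 0.94
side spare_grip [0.296 0.277 0.027] 0.57
top wedge_grip [0.787 0.263 0.03 ] 0.82
top wedge_grip [ 0.276 -0.463  0.031] 0.73
top wedge_grip [ 0.547 -0.418  0.034] 0.6
top wedge_grip [ 0.58  -0.445  0.004] 0.58
top spare_grip [0.282 0.265 0.034] 0.98
```

View pics/s4.png

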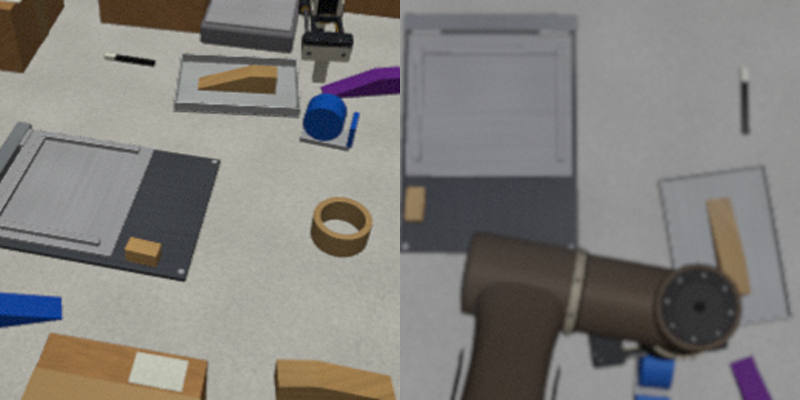

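The picture shows the wedge flat inside the tray (side 238,78; top 728,245), the plate down, and the spare and the small block where they were. The arm is clear, so I'm handing in.

```bash
python3 -c "from station import job_done; print(job_done())"
```

```text
the job is handed in; nothing more can be done
None
```

I drew the wooden wedge back about 120 mm in small slow tugs, mostly 8 to 16 mm each. The plate rode down onto the board with it. I then laid the wedge flat on its base in the metal tray and handed the job in at about 17 s on the robot's clock.

- **Plate:** it came down gradually. The fitted slope went from about 0.095 at the start to 0.055 after 28 mm of pull, and to about level after 68 mm.
- **Forces:** the readings stayed below 8 N, with the highest as the wedge touched down in the tray.
- **Final pictures:** the wedge lies inside the tray and the plate is down. The spare wedge and the small block look unmoved, and the gripper was open and clear of everything.
- **Small disagreements:** the final plate fit read 0.01 rad past level, which I put down to the fit on the ribbed plate and the calibration. One low-score wedge detection, 0.58 from the top camera at (0.58, -0.445), was on the tray floor, and I ignored it.

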